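# Turn the sample-board leaf over its spine

## Robot

A 7-joint arm with a two-finger parallel gripper is mounted at the origin on a cart in front of the work surface, level with it; the furniture and walls round the work are solid. World frame = base frame: x ahead of the robot, y to its left, z up, the work surface at z = 0. Lengths are in m, angles in rad, forces in N, time in s.
With the tool pointing down it reaches from about 0.4 to 0.85 m from the base axis. Payload 4.4 kg.
Tool frame: the origin (TCP) lies at the centre of the arm's flange, where the gripper is bolted on; the fingertips stand 199 mm ahead of it and the grasp point (between the pads) lies 180 mm ahead of it; z points along the fingers, y is the direction in which the jaws open and shut (so a half turn about z gives the same grasp; the last joint's range is limited). The gripper opens to 94 mm and grips with 3 to 60 N. Pads are 16 mm wide; open, the fingers measure 119 mm over their backs; the gripper's body (75 mm by 177 mm) begins 78 mm behind the grasp point.
Start: joints at [-1.303, 0.628, 0.038, 1.517, -0.027, 0.996, -0.02], TCP at [0.213, 0.614, 0.405] pointing down, gripper open.
Joint ranges: [-3.06, 3.06], [-0.37, 2.12], [-1.25, 1.32], [0.18, 2.47], [-1.1, 4.24], [0.23, 1.98], [-2.94, 2.94]. Speed limits (rad/s): [2.57, 2.57, 3.14, 3.14, 3.14, 3.14, 3.14].

## Interface

Orientations are given as a unit quaternion [x, y, z, w].
In Python, from plant import readout, grab_frame, camera_info, job gives the robot as it stands.
- The arm moves only by the tool servo_tool, never from a script. Its argument "deltas" is one flat list of numbers, 5 for each row, row after row: the shift along the tool's x, y, z in cm, then the turn about the tool's z in rad, then the finger opening in cm, from 0 to 9.4. In form: [x, y, z, spin, gripper, x, y, z, spin, gripper, ...]. A call has 1 to 8 rows; each row shifts and turns the pose as measured when the row begins, along the tool's axes as they then stand; what a row does not reach is not made up. A row lasts 1/8 s, in which the tool goes at most 62.5 mm and 10.7 degrees, less where a joint would pass 70% of its speed; a pose out of reach is approached as far as the arm can. A call is refused whole if a number of a shift passes 6.25 or a number of a turn 0.188, either way. A call with a gripper value outside its range is refused whole. The fingers move at their own pace and stop on an object; "squeeze" is the grip in N (left out, the last holds). Time passes only in rows, so rows that do not move let the fingers close. It gives the time, the measured TCP pose, the force and the opening at its end, in the units of the state.
- readout.state(): the state, without advancing time (a new reading comes with each control period).
- grab_frame(name): name is "scene" or "top"; returns the picture (384x512x3 uint8, red, green, blue); there is no depth.
- camera_info(name): a dict with "fx", "fy", "cx", "cy" (pixels), "dist_coeffs" ([k1, k2, p1, p2, k3] as OpenCV has them; the pictures are not rectified), "origin" and "orientation" of the camera in the world. Camera axes: x right, y down, z forward; pixel columns grow to the right and rows downward; lengths in m; the calibration is good to about 2 mm. A picture is of the moment at which its call begins. camera_info takes no time and is no camera call.
- job.hand_in(): hands the job in, once; it reports no verdict.
The state is a dict: "t": time; "q": joint angles; "joint_vel": joint speeds; "tau": joint torques, N m; "position": TCP position; "tool_rot": TCP orientation; "ft_force": force on the tool from outside, world axes, zero at the start; "torque": the same for the moment, N m; "grip_width": opening from 0.0 (shut) to 1.0 (fully open).
Only numpy, scipy, OpenCV 4.12 (cv2) and the standard library are available. Lean on these libraries where they do the work, as an engineer would, in place of code of your own. Each camera call takes 0.05 s, during which the arm holds its last target. There are 200 camera calls.

## Task

The open sample book on the shop table has one hinged wooden leaf standing half raised over its right-hand page, and a round balm tin is in the way on its left-hand page. Push the tin off the book with the fingertips, without lifting or pinching it, so that it stands on the bare table, and after that push the leaf gently up and over the spine until it lies flat on the left-hand page. Leave the small goods around the book where they are, and pick nothing up.

Things in the scene. Friction and masses are not known exactly. Their poses are not given: they have to be found in the camera images.
- book: open sample book, fixed to the table: a black cover board 160 (x) x 296 (y) x 4 mm carrying two level blocks of boards, the pages, with the spine between them. Origin: middle of its underside, on the table, below the spine. x axis: along the spine, away from the robot; y: towards the left-hand page; z up
- leaf (a joint): angle of the hinged leaf about the spine (rad): 0 = flat on the right-hand page, 1.57 = upright, 3.14 = flat on the left-hand page (stop). Starts at 0.8 to 1.1, leaning over the right-hand page. The hinge is stiff: the leaf (60 g) stays where it is left and must be pushed all the way down, with 1 to 2 N at its outer edge; flat, its upper face is 16 mm above the table
- leaf_tab (a point): middle of the outer end of the leaf's tab, in mid thickness. The leaf is a wooden board with a cork panel on both faces, 4 mm thick, 136 mm along the spine, reaching 118 mm from the hinge axis; the tab, 36 mm wide in the middle of the outer edge, reaches 132 mm from the axis
- page_left (a point): middle of the top of the left-hand page, 10 mm above the table. Each page is 146 mm along the spine and reaches from 8 to 140 mm from the spine (book y 8 to 140 left, -8 to -140 right). The spine is a steel hinge barrel 10 mm thick, its axis 14 mm above the table, 74 mm from this point
- balm_tin: a round, closed, pale green balm tin, 62 mm across and 24 mm high, about 100 g, standing on the left-hand page; it slides when pushed from the side with 1 to 2 N. Origin: centre of its underside, z axis up. Beyond the outer edge of the left-hand page the table is free for at least 140 mm
- roller_a: a small brown roller bottle with a black cap, 27 mm across and 78 mm high, standing behind the right-hand page; leave it. Origin: centre of its underside
- clay_token0: a pale clay disc, 36 mm across and 9 mm high, lying behind the left-hand page; leave it. Origin: centre of its underside
- matchbox: a matchbox, 36 x 54 x 17 mm, lying to the right of the book; leave it. Origin: centre of its underside
- scoop: a wooden scoop, 42 x 114 x 18 mm, lying to the right of the book, nearer the robot; leave it. Origin: centre of its underside
Things that resemble listed ones, but are neither listed nor needed, are in the scene too. What is meant by the balm_tin is not red, and is the smaller of those in its own colour.

How it is judged:
On the way, in this order (a step that is already met when the one before it is completed fails the run):
1. the tin stands on the bare table beside the book while the leaf still leans over the right-hand page (height (world z) of balm_tin between -0.004 and 0.004 m and angle between balm_tin's own z axis and vertical below 0.1 rad and value of joint leaf below 1.5 rad), for 0.2 s.
2. the leaf lies flat on the left-hand page (value of joint leaf above 3.06 rad), for 0.2 s.
At the end, for the whole second after the job is handed in: The leaf lies flat on the left-hand page (joint above 3.06 rad, within about 10 mm at its outer edge) and the tin is at rest, upright (within 0.1 rad), on the bare table off the book (underside within 4 mm of the table top) (height (world z) of balm_tin between -0.004 and 0.004 m and angle between balm_tin's own z axis and vertical below 0.1 rad and value of joint leaf above 3.06 rad and linear speed of balm_tin below 0.02 m/s); the robot touches nothing.
It fails at once if the tin is lifted (its underside's centre more than 22 mm above the table) (height (world z) of balm_tin above 0.022 m).
It fails at once if the tin is pinched or pushed hard (over 20 N from the fingers) (contact force between the fingers and balm_tin above 20 N).
It fails at once if the leaf is pinched or pressed hard (over 40 N from the fingers) (contact force between the fingers and leaf above 40 N).
It fails at once if one of the small goods (roller bottle, clay disc, matchbox, scoop) is moved more than 30 mm or the bottle is knocked over (distance of any of roller_a, clay_token0, matchbox, scoop from where it was at the start of the episode above 0.03 m or angle between roller_a's own z axis and vertical above 0.6 rad).
It also fails if it takes over 61 s, if anything falls off the work surface, if the arm or the gripper's body presses on something with over 40 N, if the wrist force passes 120 N, or if a joint passes its speed limit or range.

## Working session

There is one attempt and no reset: what is moved stays moved. The work goes in short steps, Python scripts to look and compute and a tool call to move; the robot and the scene stay as the last step left them, time stands still between calls to the robot, and variables do not carry over. Pictures are saved under pics/ and viewed, about 8 in all and at most 12, crops included, and the job is handed in when it is done.

Besides the shell and the picture viewer there is one more tool, called by a JSON object that holds its "method" and its "body", one argument or row to a line. servo_tool: Moves the arm, as the interface text tells. Its arguments: {"type":"object","properties":{"deltas":{"type":"array","items":{"type":"number"}},"squeeze":{"type":"number"}},"required":["deltas"]}

```bash
mkdir -p pics
cat > h.py <<'E'
import numpy as np,cv2
from scipy.spatial.transform import Rotation as R
from plant import readout,grab_frame,camera_info,job
def snap(n,f):
    im=grab_frame(n); cv2.imwrite('pics/'+f,cv2.resize(im[:,:,::-1],None,fx=1.5,fy=1.5)); return im
def ray(n,u,v):
    c=camera_info(n);K=np.array([[c['fx'],0,c['cx']],[0,c['fy'],c['cy']],[0,0,1]])
    p=cv2.undistortPoints(np.array([[[u,v]]],float),K,np.array(c['dist_coeffs'],float))[0,0]
    d=R.from_quat(c['orientation']).apply([p[0],p[1],1]);return np.array(c['origin']),d
def pt(n,u,v,z):
    o,d=ray(n,u,v);return (o+d*(z-o[2])/d[2]).round(4)
def proj(n,P):
    c=camera_info(n);K=np.array([[c['fx'],0,c['cx']],[0,c['fy'],c['cy']],[0,0,1]])
    r=R.from_quat(c['orientation']).inv();o=np.array(c['origin'])
    return cv2.projectPoints(r.apply(np.atleast_2d(P)-o),np.zeros(3),np.zeros(3),K,np.array(c['dist_coeffs'],float))[0][:,0]
E
python3 - <<'E'
from h import *
snap('top','t0.png');snap('scene','s0.png')
print(camera_info('top'),camera_info('scene'));print(readout.state())
E
```

```text
{'fx': 486.329957853482, 'fy': 486.329957853482, 'cx': 252.19266597048565, 'cy': 187.05641349044134, 'dist_coeffs': array([0.06117931, 0.        , 0.        , 0.        , 0.        ]), 'origin': array([ 0.31938772, -0.05886477,  1.2477218 ]), 'orientation': array([ 0.70559612, -0.70219107,  0.07538714, -0.05812566])} {'fx': 424.03244733359367, 'fy': 424.03244733359367, 'cx': 259.55481243863784, 'cy': 193.1206373567826, 'dist_coeffs': array([-0.14704907,  0.        ,  0.        ,  0.        ,  0.        ]), 'origin': array([ 0.10748607, -0.97503675,  0.75604355]), 'orientation': array([ 0.85914258, -0.2152191 ,  0.10290604, -0.45273073])}
{'t': 0.1, 'q': array([-1.30280444,  0.62924794,  0.03845629,  1.51824749, -0.02700941,
        0.99631475, -0.01996952]), 'joint_vel': array([-0.0004944 , -0.00161715,  0.00064385, -0.00281762,  0.00087516,
        0.00055835,  0.00094223]), 'tau': array([ 2.79691427e-03, -5.50798810e+01,  1.14723612e+00, -1.87118644e+01,
       -5.21956128e-02,  1.91389216e-02,  6.16438706e-05]), 'position': array([0.21284532, 0.6138896 , 0.40385626]), 'tool_rot': array([ 1.66114035e-01,  9.86106184e-01, -8.39100947e-04, -1.33580242e-04]), 'ft_force': array([-0.09325071, -0.14519406, -0.87979983]), 'torque': array([-0.03781204,  0.01654232, -0.02025272]), 'grip_width': 1.0028236755393047}
```

View pics/t0.png

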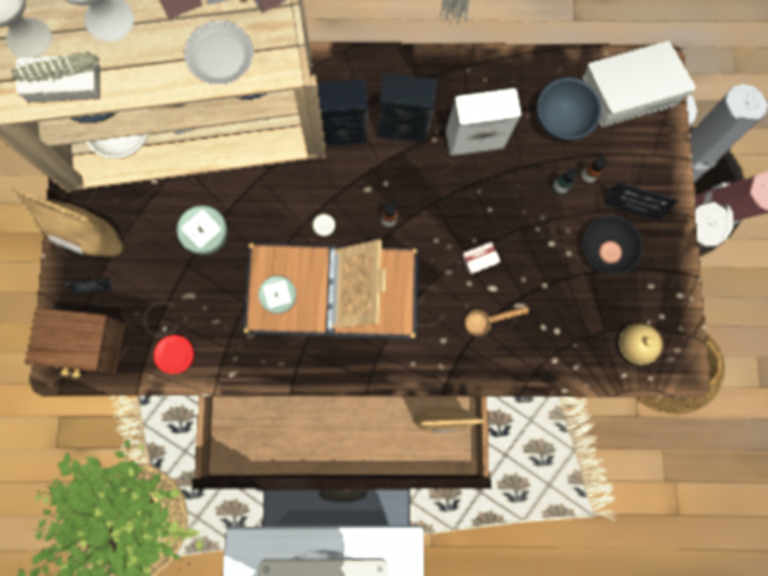

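View pics/s0.png

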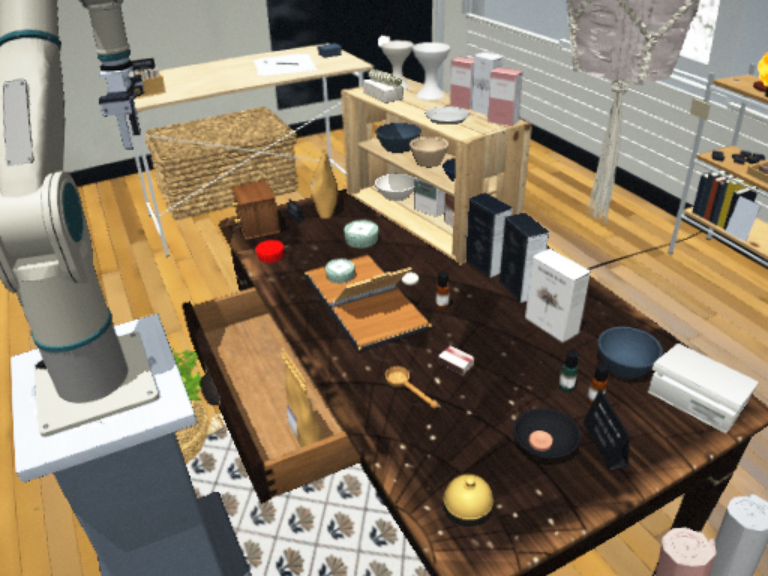

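Top view (view pixels): the book spans (250,245)–(415,335), with the spine at about x=331. The balm tin is at (277,294). There is a larger green tin at (202,230) and a red one at (174,355). The scene view shows the leaf leaning right, with the arm far off to the left.

Run:
```python
from h import *
s=1.5
for n,(u,v),z in [('TL',(250,245),.004),('TR',(415.5,248.5),.004),('BL',(246.5,331.5),.004),('BR',(415,335.5),.004),('tin',(277,294),.034),('big',(202,230),.034),('red',(174,355),.03),('clay',(324,225),.009),('roller',(389,214),.06),('match',(481,258),.017),('scoop',(495,316),.01),('sp_t',(333,248),.019),('sp_b',(330,331),.019),('tab',(382,279),.125),('tablefront',(330,393),0)]:
    print(n,pt('top',u/s,v/s,z))
im=grab_frame('top')
cv2.imwrite('pics/t1.png',cv2.resize(im[150:235,150:290,::-1],None,fx=5,fy=5,interpolation=cv2.INTER_CUBIC))
```

```text
TL [0.619  0.1346 0.004 ]
TR [ 0.6153 -0.1542  0.004 ]
BL [0.4677 0.1351 0.004 ]
BR [ 0.4622 -0.1522  0.004 ]
tin [0.5276 0.0819 0.034 ]
big [0.6372 0.2117 0.034 ]
red [0.4253 0.2479 0.03  ]
clay [0.655  0.0064 0.009 ]
roller [ 0.6613 -0.1055  0.06  ]
match [ 0.5962 -0.2666  0.017 ]
scoop [ 0.496  -0.2894  0.01  ]
sp_t [ 0.6114 -0.0103  0.019 ]
sp_b [ 0.4674 -0.0073  0.019 ]
tab [ 0.5369 -0.0919  0.125 ]
tablefront [ 0.3647 -0.0082  0.    ]
```

View pics/t1.png

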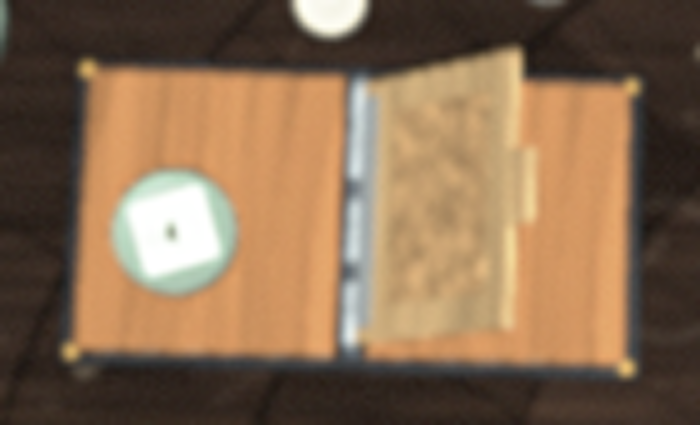

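The book is nearly axis-aligned with its centre near (0.541, -0.009). The tin is at (0.528, 0.082), and the leaf stands at about 0.91 rad. I'll spin the tool so that its y axis points along world x and its x axis along world y.

{"method": "servo_tool", "body": {
  "deltas": [0,0,0,0.18,3,0,0,0,0.18,3,0,0,0,0.18,3,0,0,0,0.18,3,0,0,0,0.18,3,0,0,0,0.18,3,0,0,0,0.16,3,0,0,0,0,3]
}}

```text
t: 1.15
position: [0.2122, 0.613, 0.4008]
tool_rot: [0.722, 0.692, -0.004, 0.002]
ft_force: [-0.1, -0.3, 0.4]
grip_width: 0.316
```

{"method": "servo_tool", "body": {
  "deltas": [-4.5,2.6,0,-0.03,3,-4.5,2.6,0,0,3,-4.5,2.6,0,0,3,-4.5,2.6,0,0,3,-4.5,2.6,0,0,3,-4.5,2.6,0,0,3,-4.5,2.6,0,0,3,-4.5,2.6,0,0,3]
}}

```text
t: 2.15
position: [0.4234, 0.247, 0.4015]
tool_rot: [0.697, 0.717, -0.002, 0.001]
ft_force: [0.1, 0.2, 0.4]
grip_width: 0.316
```

{"method": "servo_tool", "body": {
  "deltas": [-4.4,2.1,0,0.03,3,-4.4,2.1,0,0,3,-4.4,2.1,0,0,3,-4.4,2.1,0,0,3,-4,1.6,0,0,3,0,0,0,0,3]
}}

```text
t: 2.9
position: [0.53, 0.0204, 0.4031]
tool_rot: [0.702, 0.712, -0.001, 0.003]
ft_force: [-0.4, 1.0, -0.4]
grip_width: 0.321
```

{"method": "servo_tool", "body": {
  "deltas": [0.5,-0.2,4,0.025,3,0,0,4,0,3,0,0,4,0,3,0,0,3,0,3,0,0,0,0,3]
}}

```text
t: 3.52
position: [0.5282, 0.0299, 0.2499]
tool_rot: [0.705, 0.709, 0.001, 0.001]
ft_force: [-1.0, -0.3, 0.6]
grip_width: 0.319
```

Run:
```python
from h import *
im=grab_frame('top');b=grab_frame('scene')
a=cv2.resize(im[130:240,130:300,::-1],(700,453),interpolation=cv2.INTER_CUBIC)
cv2.imwrite('pics/t2.png',a)
cv2.imwrite('pics/s2.png',cv2.resize(b[120:250,180:320,::-1],(640,594),interpolation=cv2.INTER_CUBIC))
print(readout.state()['position'])
```

```text
[0.52933265 0.02950827 0.25200634]
```

View pics/s2.png

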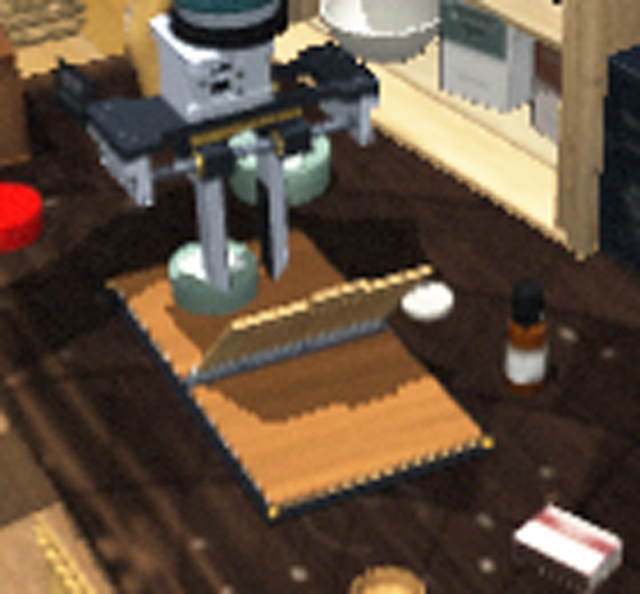

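Run:
```python
from h import *
P=[[.509,.022,.053],[.549,.022,.053],[.5276,.082,.034],[.5276,.082,.010],[.4966,.082,.034],[.5586,.082,.034]]
q=proj('scene',P); print(((q-[180,120])*640/140).round(0))
q=proj('top',P); print(((q-[130,130])*700/170).round(0))
```

```text
[[223. 290.]
 [277. 274.]
 [214. 265.]
 [216. 293.]
 [172. 276.]
 [254. 253.]]
[[321. 298.]
 [322. 232.]
 [225. 272.]
 [229. 278.]
 [223. 322.]
 [226. 222.]]
```

View pics/t2.png

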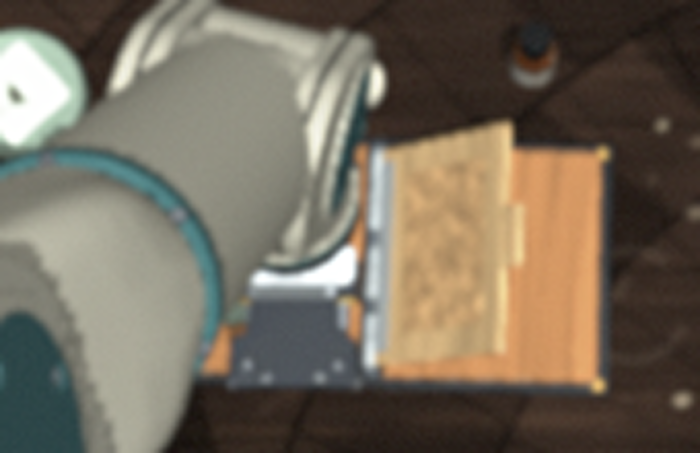

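The projections agree with the picture: the tin centre falls midway between the fingers, and the near tip is at crop (222,285). Next I lower to the tin's height.

{"method": "servo_tool", "body": {
  "deltas": [-0.5,0,2,0,3,0,0,1.2,0,3,0,0,0.3,0,3,0,0,0,0,3]
}}

```text
t: 4.12
position: [0.532, 0.0259, 0.2211]
tool_rot: [0.704, 0.71, 0.007, 0.006]
ft_force: [-0.1, -0.2, 0.2]
grip_width: 0.318
```

{"method": "servo_tool", "body": {
  "deltas": [0.8,-0.3,0.4,0,3,1,0,0,0,3,1,0,0,0,3,1,0,0,0,3,1,0,0,0,3]
}}

```text
t: 4.75
position: [0.5287, 0.0773, 0.218]
tool_rot: [0.704, 0.71, 0.007, 0.006]
ft_force: [-0.6, -1.1, 0.4]
grip_width: 0.323
```

{"method": "servo_tool", "body": {
  "deltas": [1,0,0.1,0,3,1,0,0.1,0,3,1,0,0.1,0,3,1,0,0.1,0,3,1,0,0,0,3]
}}

```text
t: 5.38
position: [0.5284, 0.1308, 0.2138]
tool_rot: [0.704, 0.71, 0.007, 0.006]
ft_force: [1.1, 0.2, -0.6]
grip_width: 0.32
```

{"method": "servo_tool", "body": {
  "deltas": [1,0,0,0,3,1,0,0,0,3,1,0,0,0,3,0.5,0,0,0,3,0,0,0,0,3]
}}

```text
t: 6.0
position: [0.5279, 0.1696, 0.2137]
tool_rot: [0.704, 0.711, 0.008, 0.006]
ft_force: [0.2, 1.1, 0.3]
grip_width: 0.32
```

Run:
```python
from h import *
b=grab_frame('scene');print(readout.state()['position'])
cv2.imwrite('pics/s3.png',cv2.resize(b[120:250,160:300,::-1],(640,594),interpolation=cv2.INTER_CUBIC))
```

```text
[0.52785416 0.16933857 0.21373635]
```

View pics/s3.png

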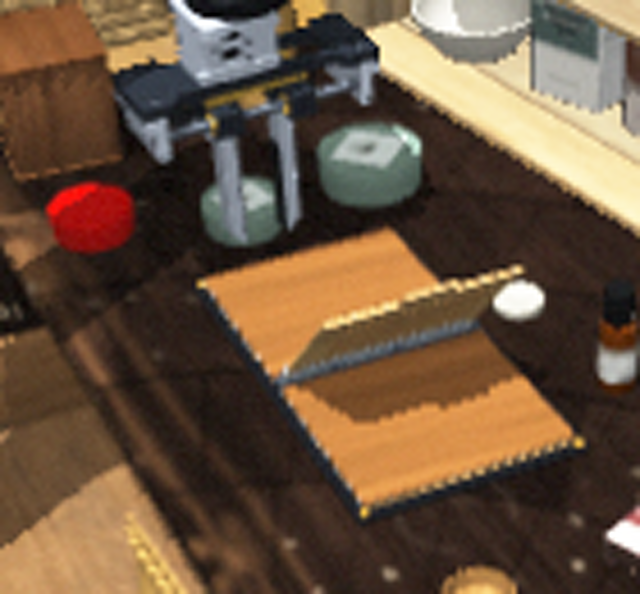

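The tin (crop 243,210) stands upright beyond the book's left edge, and the leaf hasn't moved. I'll back off, rise, and go over to the right side.

{"method": "servo_tool", "body": {
  "deltas": [-2,0,0,0,1,-1,0,-2,0,1,-1,0,-5,0,1,-1,0,-5,0,1,-2,0.2,-5,0,1,-5,0.2,-1,0,1,-5,0.2,0,0,1,-5,0.2,0,0,1]
}}

```text
t: 7.05
position: [0.5344, -0.0546, 0.4079]
tool_rot: [0.702, 0.712, 0.012, 0.008]
ft_force: [1.4, 0.8, -0.3]
grip_width: 0.109
```

{"method": "servo_tool", "body": {
  "deltas": [-5,0.2,0,0,1,-4,0,0,0,1,-3,0,0,0,1,0,0,0,0,1]
}}

```text
t: 7.55
position: [0.5353, -0.1841, 0.4138]
tool_rot: [0.706, 0.708, 0.014, 0.011]
ft_force: [0.2, -0.5, 0.1]
grip_width: 0.106
```

{"method": "servo_tool", "body": {
  "deltas": [2,0,4,0,1,1,0,4,0,1,0,0,4,0,1,0,0,2,0,1,0,0,0,0,1]
}}

```text
t: 8.18
position: [0.5417, -0.1453, 0.2754]
tool_rot: [0.704, 0.71, 0.018, 0.011]
ft_force: [-0.4, 0.4, 0.4]
grip_width: 0.11
```

{"method": "servo_tool", "body": {
  "deltas": [1,-0.8,0,0,1,1,0,0,0,1,1,0,0,0,1,1,0,0,0,1,1,0,0,0,1,1,0,0,0,1,1,0,0,0,1,1,0,0,0,1]
}}

```text
t: 9.18
position: [0.5336, -0.0597, 0.2804]
tool_rot: [0.703, 0.71, 0.02, 0.014]
ft_force: [0.4, -0.2, 0.8]
grip_width: 0.108
```

Run:
```python
from h import *
b=grab_frame('scene');print(readout.state()['position'])
cv2.imwrite('pics/s4.png',cv2.resize(b[120:250,180:320,::-1],(640,594),interpolation=cv2.INTER_CUBIC))
```

```text
[ 0.53363627 -0.05797568  0.28028318]
```

View pics/s4.png

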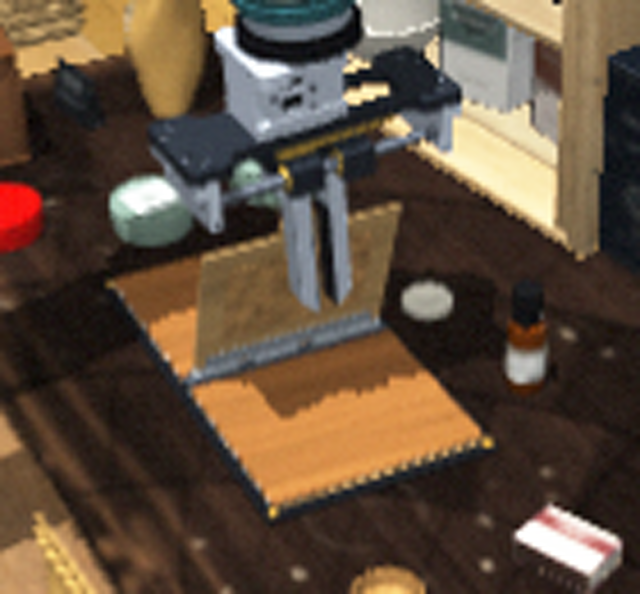

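{"method": "servo_tool", "body": {
  "deltas": [1.2,0,0,0,1,1.2,0,0,0,1,1.2,0,0,0,1,1.2,0,0,0,1,1.2,0,0,0,1,1.2,0,0,0,1,1.2,0,0,0,1,1.2,0,0,0,1]
}}

```text
t: 10.22
position: [0.532, 0.0446, 0.2808]
tool_rot: [0.703, 0.711, 0.02, 0.013]
ft_force: [0.6, -0.0, 0.5]
grip_width: 0.106
```

{"method": "servo_tool", "body": {
  "deltas": [1,0,0.7,0,1,1,0,0.8,0,1,0.5,0,0.8,0,1,0.5,0,1,0,1,0.3,0,1,0,1,0,0,0,0,1]
}}

```text
t: 10.98
position: [0.5333, 0.0814, 0.2343]
tool_rot: [0.702, 0.711, 0.02, 0.012]
ft_force: [-0.6, -1.0, -0.0]
grip_width: 0.107
```

{"method": "servo_tool", "body": {
  "deltas": [0,0,0.5,0,1,0,0,0.5,0,1,0,0,0.4,0,1,0,0,0.3,0,1,0,0,0.2,0,1]
}}

```text
t: 11.6
position: [0.5346, 0.0809, 0.2151]
tool_rot: [0.703, 0.711, 0.02, 0.013]
ft_force: [-3.0, 0.4, 18.2]
grip_width: 0.106
```

{"method": "servo_tool", "body": {
  "deltas": [0,0,0,0,1,0,0,0,0,1,0,0,-2,0,1,0,0,-4,0,1,-1,0,-4,0,1,-4,0,-4,0,1,-5,0,-2,0,1,-5,0,0,0,1]
}}

```text
t: 12.6
position: [0.5301, -0.0702, 0.3778]
tool_rot: [0.699, 0.715, 0.021, 0.013]
ft_force: [0.6, -1.1, 0.3]
grip_width: 0.108
```

{"method": "servo_tool", "body": {
  "deltas": [-5,0,0,0,1,-5,0,0,0,1,-5,0,0,0,1,-4,0,0,0,1,0,0,0,0,1]
}}

```text
t: 13.22
position: [0.5329, -0.2709, 0.3761]
tool_rot: [0.701, 0.712, 0.021, 0.015]
ft_force: [0.3, -0.2, 0.6]
grip_width: 0.104
```

Run:
```python
from h import *
b=grab_frame('scene');a=grab_frame('top');st=readout.state();print(st['position'],st['ft_force'])
cv2.imwrite('pics/s5.png',np.hstack([cv2.resize(b[120:250,160:300,::-1],(400,371)),cv2.resize(a[130:250,100:240,::-1],(400,371))]))
# expected leaf outer corners if flat: book centre (.541,-.009)
y0=-.009
P=[[.541+s*.068,y0+.118,z] for s in(-1,1) for z in(.016,.026)]+[[.541,y0+.132,.014]]
print(((proj('scene',P)-[160,120])*400/140).round(),((proj('top',P)-[100,130])*400/140+[400,0]).round())
```

```text
[ 0.53375929 -0.2669389   0.37577482] [ 0.62672926  0.7348537  -0.18644533]
[[137. 180.]
 [137. 173.]
 [246. 149.]
 [246. 142.]
 [188. 160.]] [[612. 253.]
 [610. 251.]
 [617. 103.]
 [615. 101.]
 [599. 177.]]
```

View pics/s5.png

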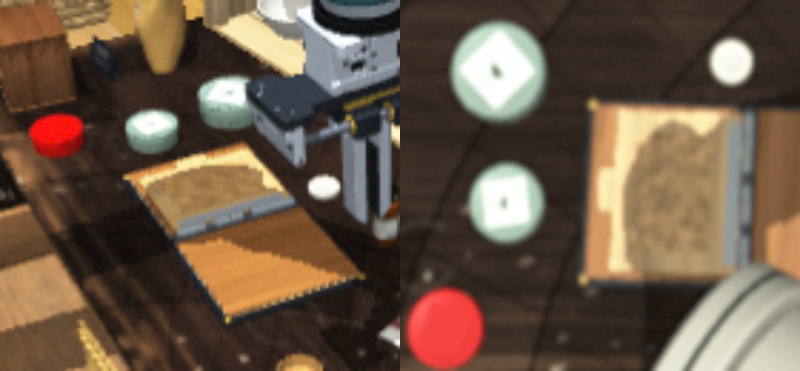

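The final picture shows the leaf flat. Its outer edge is at about x=613 in the right crop, where I predicted 612–617 for flat. The tin stands at (507,203), clear of the book's edge at about 585, and the clay disc hasn't moved.

```bash
python3 -c "
from h import *
print(pt('top',100+(507-400)*.35,130+203*.35,.024));job.hand_in()"
```

```text
[0.5156 0.2011 0.024 ]
the job is handed in; nothing more can be done
```

The job is handed in at about 13 s of the 61 s allowed; no verdict is reported. The tin is on the bare table, and the leaf lies flat on the left-hand page.

**Tin:** I pushed it off the left-hand page with two slightly open fingertips. The last picture shows it upright at about (0.516, 0.201). That leaves its near side roughly 30 mm clear of the book's edge.

**Leaf:** I pushed it up from the right, over the spine and down onto the page. The final press reached 18 N with the fingertips about 16 mm above the table, the height of the flat leaf. In the last picture, the outer edge is where I calculated it should be for a flat leaf.

**At hand-in:** the arm was raised and touching nothing. The clay disc had not visibly moved. I did not re-measure the bottle, matchbox or scoop, but the gripper stayed clear of them throughout.

**Disagreements:** no check failed. The tool's tilt drifted by about 0.05 rad during the moves, and I allowed for it when placing the fingertips.

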